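Draw a dispenser piston to its filling mark and hold it

ROBOT

A 6-joint arm with a two-finger parallel gripper is mounted at the origin on a cart in front of the work surface, level with it; the furniture and walls round the work are solid. World frame = base frame: x ahead of the robot, y to its left, z up, the work surface at z = 0. Lengths are in m, angles in rad, forces in N, time in s.
With the tool pointing down it reaches from about 0.35 to 0.875 m from the base axis. Payload 4.2 kg.
Tool frame: the origin (TCP) lies at the very end of the fingers, on their centre line; the grasp point (between the pads) lies 19 mm behind it; z points along the fingers, y is the line along which they close (so a half turn about z gives the same grasp; the last joint's range is limited). The gripper opens to 85 mm and grips with 20 to 120 N. Pads are 22 mm wide; open, the fingers measure 114 mm over their backs; the gripper's body (76 mm by 85 mm) begins 54 mm behind the grasp point. The pads swing forward as they close: fully open they stand 13 mm farther back than shut.
Start: joints at [0.259, 0.385, 0.008, 0, -1.194, -0.259], TCP at [0.625, 0, 0.231] pointing down, gripper open.
Joint ranges: [-3.14, 3.14], [-1.21, 2.06], [-1.07, 1.41], [-3.16, 2.05], [-2.99, -0.16], [-3.1, 3.1]. Speed limits (rad/s): [2.79, 2.79, 3.14, 3.14, 3.14, 3.14].

INTERFACE

Orientations are given as a unit quaternion [w, x, y, z].
In Python, from workcell import r, imaging gives the robot as it stands.
- The arm moves only by the tool apply_moves, never from a script. Its argument "plan" is a list of rows, each an object with "gripper": the closure, from -1 (fully open) to 1 (shut); "linear": the shift along the tool's x, y, z in m, a list of three; "twist": the turn about the tool's z in rad. In form: [{"gripper": gripper, "linear": [x, y, z], "twist": twist}, ...]. A call has 1 to 20 rows; each row is the pose to reach, as a shift and turn from the pose commanded when the call began, along the tool's axes at that moment; what a row does not reach only later rows make up. A row lasts 1/8 s, in which the tool goes at most 62.5 mm and 10.7 degrees, less where a joint would pass 70% of its speed; a pose out of reach is approached as far as the arm can. A call with a gripper value outside its range is refused whole. The fingers move at their own pace and stop on an object; the grip force is fixed at half the most. Time passes only in rows, so rows that repeat a pose let the fingers close. It gives the time, the measured TCP pose, the force, the opening and the grip force at its end, in the units of the state.
- r.observe(): the state, without advancing time (a new reading comes with each control period).
- imaging.read_camera(name): name is "scene" or "side" or "wrist"; returns a dict with "img" (384x512x3 uint8, red, green, blue), "fx", "fy", "cx", "cy" (pixels), "distortion" ([k1, k2, p1, p2, k3] as OpenCV has them; the pictures are not rectified), "xyz" and "attitude" of the camera in the world. Camera axes: x right, y up, looking along -z (the intrinsics and any distortion apply to the point x, -y, -z); pixel columns grow to the right and rows downward; lengths in m; the calibration is good to about 2 mm. A picture is of the moment at which its call begins. There is no depth.
- r.finish_job(): hands the job in; it is judged then, once.
Trained networks look in the newest picture that a camera, given by its name, has taken for a name from the list of things; names that differ only in an ending like _2 or _b are one class to them, and where a whole thing is asked for, a point or a joint stands for the part that bears it (a point fixed in the world has none). Each returns a list of dicts, best first, with "confidence" (0 to 1); they miss things now and then, are a little off and sometimes report something else, mostly with a low value. They report only what shows in the picture. A call takes as long as a camera call.
- imaging.regions_of(camera, query): "region" (384x512 bool, what is visible of it) and "uv" ([column, row] in pixels, amid what is visible of it).
- imaging.pinpoint(camera, query): "uv" ([column, row] in pixels: a listed point, or the origin of a listed thing).
The state is a dict: "clock": time; "joint_pos": joint angles; "qvel": joint speeds; "joint_efforts": joint torques, N m; "tcp_pos": TCP position; "tcp_rot": TCP orientation; "contact_force": force on the tool from outside, world axes, zero at the start; "wrist_torque": the same for the moment, N m; "opening": opening from 0.0 (shut) to 1.0 (fully open); "gripper_force": force on a finger pad.
Only numpy, scipy, OpenCV 4.12 (cv2) and the standard library are available. Lean on these libraries where they do the work, as an engineer would, in place of code of your own. Each camera call takes 0.05 s, during which the arm holds its last target. There are 200 camera calls.

TASK

A piston dispenser barrel stands in the pocket of its bench stand, ready to be filled. Turn the turnbutton on the stand fully over the barrel's flange so that the barrel cannot ride up, then take the black head of the piston rod and draw the rod straight up, without forcing or wedging it in its bore, until the groove cut round the rod stands just clear above the barrel's mouth, by no more than about a centimetre. Finish holding the rod there, upright and free in the bore: do not let go of it, and leave the bottle, dish and weight beside the stand where they are.

Things in the scene. Friction and masses are not known exactly. Their poses are not given: they have to be found in the camera images.
- stand: fixed aluminium block stand, top face 60 mm above the worktop, on a 104 x 147 x 8 mm grey foot plate. Origin on the worktop, under the axis of its round pocket; z up. The block is 84 mm wide along its x (-42 to +42) and runs from y = -42 to y = +85 mm; the turnbutton's pivot stands at y = +60 mm. Its yaw varies by about half a radian either way.
- turnbutton (a joint): angle of the steel turnbutton about its vertical pivot, rad. At 0 its arm points along the stand's -x (off the barrel); it grows anticlockwise seen from above, to the stop at 1.571, where the arm points along the stand's -y and lies fully over the barrel's flange. It begins between 0 and 0.45, turns with light friction (0.06 N m) and stays where it is left. The arm is 10 mm wide, 8 mm thick, reaches 42 mm from the pivot and lies 67.5 to 75.5 mm above the worktop.
- button_grip (a point): point on the turnbutton's pivot axis, in its upright grip fin, 89.5 mm above the worktop. The fin is 10 mm thick, 30 mm long (centred on the pivot, lying along the arm), with its top 101.5 mm above the worktop; it turns with the arm and can be pinched from above. Site x axis points away from the arm, so the arm lies to its -x.
- barrel: loose steel barrel, 0.25 kg, standing in the stand's pocket with 1 mm play all round. Origin at the centre of its underside, 10 mm above the worktop when seated; z up along the bore. Body 38 mm across, flange 64 mm across and 6 mm thick lying on the block's top (its upper face 66 mm above the worktop), boss 26 mm across above it.
- barrel_mouth (a point): centre of the bore's mouth on top of the barrel's boss, 74 mm above the worktop when seated. The bore is 15.5 mm across and 60 mm deep, closed below.
- rod: loose steel piston rod, 0.12 to 0.26 kg, upright in the barrel's bore, standing on its floor; nothing but its weight pulls it back and it falls if let go. Origin at the centre of its lower end; z up along the rod. 14 mm across, 82 mm long below a black head that is 22 mm across and 24 mm high.
- rod_head (a point): centre of the black cylindrical head of the rod, 94 mm above the rod's lower end (108 mm above the worktop at the start); the head's underside is 12 mm below this point, its top 12 mm above.
- rod_groove (a point): middle of the single dark groove, 4 mm wide, cut round the rod 28 mm above its lower end; at the start it is hidden in the bore 32 mm below the mouth.
- bottle: bystander: laboratory bottle with blue screw cap, 56 mm across, 106 mm high, origin under its centre, behind the stand
- dish: bystander: shallow glass dish 68 mm across, 34 mm high, origin under its centre, on the stand's -y side
- weight: bystander: brass-coloured knob weight, 37 mm across, 42 mm high, origin under its centre, behind the stand

How it is judged:
On the way, in this order (a step that is already met when the one before it is completed fails the run):
1. the turnbutton is turned over the barrel's flange while the rod is still down in the bore (value of joint turnbutton above 1.35 rad and z of rod_groove in the frame of barrel_mouth below -0.02 m), for 0.2 s.
2. the rod is drawn up in the grip until its groove stands just above the mouth (z of rod_groove in the frame of barrel_mouth between 0.001 and 0.016 m and contact force between the fingers and rod above 2 N and value of joint turnbutton above 1.35 rad), for 0.2 s.
At the end, for the whole second after the job is handed in: The fingers hold the rod (over 2 N) at rest (under 10 mm/s), groove middle 1 to 16 mm above the mouth, within 4 mm of the bore axis, upright within 0.05 rad, pressing on the barrel with under 8 N; turnbutton over 1.35 rad; barrel seated within 4 mm (all of step 2 and horizontal distance between rod_groove and barrel_mouth below 0.004 m and angle between rod's own z axis and vertical below 0.05 rad and contact force between rod and barrel below 8 N and z of barrel_mouth in the frame of stand below 0.078 m and linear speed of rod below 0.01 m/s); the arm keeps its last pose, push and grip.
It fails at once if the rod is forced or jammed in its bore (over 25 N between rod and barrel) (contact force between rod and barrel above 25 N).
It fails at once if the barrel is pulled up out of its pocket by more than 8 mm (z of barrel_mouth in the frame of stand above 0.082 m).
It fails at once if the bottle, dish or weight is pushed by more than 20 mm (distance of any of bottle, dish, weight from where it was at the start of the episode above 0.02 m).
It also fails if it takes over 42 s, if anything falls off the work surface, if the arm or the gripper's body presses on something with over 40 N, if the wrist force passes 120 N, or if a joint passes its speed limit or range.

## Working session

There is one attempt and no reset: what is moved stays moved. The work goes in short steps, Python scripts to look and compute and a tool call to move; the robot and the scene stay as the last step left them, time stands still between calls to the robot, and variables do not carry over. Pictures are saved under pics/ and viewed, at most 10 in all, crops included, and the job is handed in when it is done.

Besides the shell and the picture viewer there is one more tool, called after ">>>" in YAML: its name, and indented under it one key for each argument. apply_moves: Moves the arm, as the interface text tells. Its arguments: {"type":"object","properties":{"plan":{"type":"array"}},"required":["plan"]}

```bash
ls; mkdir -p pics; cat > h.py <<'E'
import numpy as np, cv2
from scipy.spatial.transform import Rotation as R
from scipy.optimize import least_squares
from workcell import r, imaging
def quat(q): return R.from_quat([q[1],q[2],q[3],q[0]])
def cam(n):
    c=imaging.read_camera(n)
    c['K']=np.array([[c['fx'],0,c['cx']],[0,c['fy'],c['cy']],[0,0,1.]]); c['d']=np.array(c['distortion'],float)
    a=np.array(c['attitude'],float); c['R']=quat(a) if a.size==4 else R.from_matrix(a.reshape(3,3))
    return c
def ray(c,uv):
    p=cv2.undistortPoints(np.array([[uv]],float),c['K'],c['d'])[0,0]
    return np.array(c['xyz']),c['R'].apply([p[0],-p[1],-1.])
def atz(c,uv,z):
    o,d=ray(c,uv); return o+d*(z-o[2])/d[2]
def proj(c,P):
    q=c['R'].inv().apply(np.atleast_2d(P)-np.array(c['xyz']))*[1,-1,-1]
    return cv2.projectPoints(q.reshape(-1,1,3),np.zeros(3),np.zeros(3),c['K'],c['d'])[0][:,0]
E
python3 - <<'E'
from h import *
o=r.observe(); print(o['clock'],o['tcp_pos'],o['tcp_rot'],o['contact_force'])
Z=dict(button_grip=.0895,barrel_mouth=.074,rod_head=.108,stand=0,bottle=0,dish=0,weight=0,turnbutton=.0715,barrel=.01)
ims=[]
for n in ['scene','side','wrist']:
    c=cam(n); print(n,c['xyz'],c['attitude'])
    ims.append(c['img'])
    for q,z in Z.items():
        for p in imaging.pinpoint(n,q)[:2]:
            print(n,q,np.round(p['uv'],1),round(p['confidence'],2),np.round(atz(c,p['uv'],z),4))
for n,i in zip('abc',ims): cv2.imwrite(f'pics/{n}.png',i[:,:,::-1])
m=np.vstack([np.hstack(ims[:2]),np.hstack([ims[2],ims[2]*0])]); cv2.imwrite('pics/m.png',cv2.resize(m[:,:,::-1],(800,600)))
E
```

```text
pics
0.0 [6.24404208e-01 6.70305500e-06 2.30205297e-01] [-0.00082098 -0.70704519  0.7071675   0.00074461] [ 0.42915641 -0.66736438  0.48515152]
scene [ 0.24219927 -0.90536341  0.48890855] [ 0.83398601  0.50026223 -0.10908453 -0.20568326]
scene button_grip [235.7 173.8] 0.52 [ 0.5488 -0.1858  0.0895]
scene barrel_mouth [237.4 192. ] 0.7 [ 0.5289 -0.2363  0.074 ]
scene barrel_mouth [234.9 201.9] 0.56 [ 0.5077 -0.2705  0.074 ]
scene rod_head [278.6 204.1] 0.69 [ 0.5527 -0.3686  0.108 ]
scene rod_head [235.1 177.9] 0.65 [ 0.5258 -0.2355  0.108 ]
scene stand [235.8 218.6] 0.59 [ 0.5272 -0.2235 -0.    ]
scene bottle [294.5 223.5] 0.73 [ 0.6308 -0.3027  0.    ]
scene dish [254.6 251. ] 0.95 [ 0.5121 -0.346   0.    ]
scene dish [238.6 215. ] 0.16 [ 0.5388 -0.2132  0.    ]
scene weight [278.8 207.9] 0.61 [ 0.6328 -0.2311  0.    ]Traceback (most recent call last):
  File "<stdin>", line 9, in <module>
ValueError: it knows: barrel, barrel_mouth, bottle, button_grip, dish, rod, rod_groove, rod_head, stand, weight
```

```bash
python3 - <<'E'
from h import *
Z=dict(button_grip=.0895,barrel_mouth=.074,rod_head=.108,stand=0,bottle=0,dish=0,weight=0)
ims=[cam('scene')['img']]
for n in ['side','wrist']:
    c=cam(n); print(n,c['xyz'],c['attitude'])
    ims.append(c['img'])
    for q,z in Z.items():
        for p in imaging.pinpoint(n,q)[:2]:
            print(n,q,np.round(p['uv'],1),round(p['confidence'],2),np.round(atz(c,p['uv'],z),4))
crop=cv2.resize(ims[0][120:280,150:363],(512,384),interpolation=cv2.INTER_CUBIC)
m=np.vstack([np.hstack([ims[0],crop]),np.hstack(ims[1:])]); cv2.imwrite('pics/m.png',cv2.resize(m[:,:,::-1],(800,600)))
E
```

```text
side [0.16144701 0.46548537 0.39870667] [-0.21440226 -0.13498305  0.54251911  0.80092713]
side button_grip [236.6 199.2] 0.53 [ 0.5374 -0.149   0.0895]
side barrel_mouth [261.4 195. ] 0.72 [ 0.526  -0.2226  0.074 ]
side rod_head [257.7 180.1] 0.65 [ 0.5288 -0.2115  0.108 ]
side stand [257.9 228.4] 0.86 [ 0.5318 -0.222   0.    ]
side bottle [233.6 204.5] 0.7 [ 0.6362 -0.2974  0.    ]
side dish [288.3 211.3] 0.84 [ 0.5143 -0.3287  0.    ]
side weight [210.5 222. ] 0.53 [ 0.6298 -0.1964  0.    ]
wrist [ 0.62450836 -0.06472493  0.375036  ] [-2.86530276e-04 -2.00160118e-04 -1.30377514e-01  9.91464362e-01]
```

View pics/m.png

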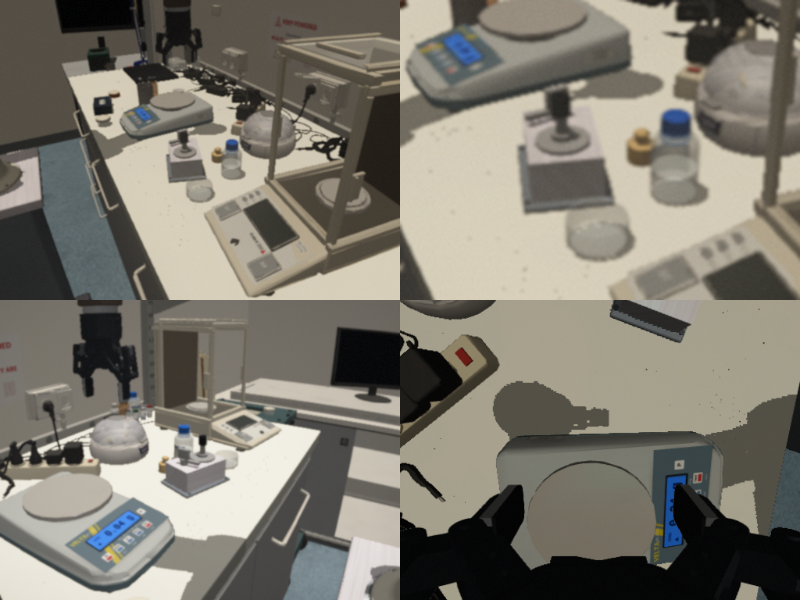

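The picture shows the stand near (0.53,-0.22), with the button on its +y side and the bottle and weight on +x. The dish is on -y. I'll move in closer for a wrist view.

>>> apply_moves:
  plan:
    - {"gripper":-1,"linear":[0.06,0.045,-0.01],"twist":0}
    - {"gripper":-1,"linear":[0.12,0.09,-0.02],"twist":0}
    - {"gripper":-1,"linear":[0.12,0.09,-0.02],"twist":0}
    - {"gripper":-1,"linear":[0.12,0.09,-0.02],"twist":0}
    - {"gripper":-1,"linear":[0.12,0.09,-0.02],"twist":0}

```text
clock: 1.88
tcp_pos: [0.5356, -0.1195, 0.2512]
tcp_rot: [-0.0, 0.707, -0.707, 0.0]
contact_force: [-0.3, 0.1, -0.0]
opening: 0.997
gripper_force: 0.0
```

```bash
cat > look.py <<'E'
from h import *
import sys
Z=dict(button_grip=.0895,barrel_mouth=.074,rod_head=.108,stand=0,bottle=0,dish=0,weight=0)
n='wrist'
o=r.observe(); print(o['clock'],np.round(o['tcp_pos'],4),np.round(o['tcp_rot'],4),o['contact_force'])
c=cam(n); print(n,c['xyz'],c['attitude'])
for q,z in Z.items():
    for p in imaging.pinpoint(n,q)[:2]:
        print(n,q,np.round(p['uv'],1),round(p['confidence'],2),np.round(atz(c,p['uv'],z),4))
cv2.imwrite(sys.argv[1],cv2.resize(c['img'][:,:,::-1],(768,576)))
E
python3 look.py pics/w1.png
```

```text
1.875 [ 0.5356 -0.1195  0.2512] [-2.000e-04  7.072e-01 -7.070e-01  1.000e-04] [-0.25706176  0.13203286 -0.02466596]
wrist [ 0.5351143  -0.18427244  0.39485762] [-4.73954862e-04 -3.11009064e-04 -1.30458108e-01  9.91453660e-01]
wrist button_grip [235.3 122.9] 0.65 [ 0.5529 -0.1666  0.0895]
wrist barrel_mouth [257.1  60.6] 0.8 [ 0.5324 -0.2229  0.074 ]
wrist rod_head [262.4  54.8] 0.69 [ 0.5283 -0.2233  0.108 ]
wrist rod_head [168.2  73.5] 0.49 [ 0.6081 -0.2085  0.108 ]
wrist weight [166.1  75.9] 0.85 [ 0.6382 -0.2149  0.    ]
```

View pics/w1.png

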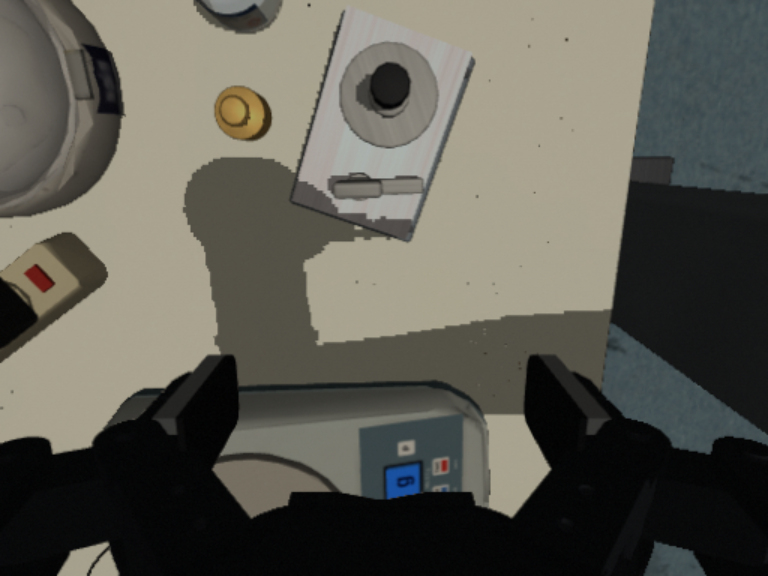

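The wrist picture shows the black head at about (389,86), the button fin at (357,187) with its arm pointing right to (423,185), and block corners near (345,10), (473,58), (410,240) and (292,200), all in 1.5x pixels. I'll fit the stand pose and button angle from these.

```bash
python3 - <<'E'
from h import *
c=cam('wrist')
f=lambda u,v,z: atz(c,[u/1.5,v/1.5],z)
C=[f(345,10,.06),f(473,58,.06),f(410,240,.06),f(292,200,.06)]
print(np.round(C,4))
L=np.array([[42,-42],[-42,-42],[-42,85],[42,85]])/1000
g=lambda p:(L@np.array([[np.cos(p[2]),np.sin(p[2])],[-np.sin(p[2]),np.cos(p[2])]])+p[:2]-np.array(C)[:,:2]).ravel()
s=least_squares(g,[.53,-.22,-.3]); p=s.x; print(p,np.round(s.fun*1000,1))
print('pivot',p[0]-.06*np.sin(p[2]),p[1]+.06*np.cos(p[2]))
a,b=f(333,188,.1015),f(381,187,.1015); e=f(423,185,.0755)
print('fin',a,b,(a+b)/2,'head',f(389,86,.12),'armtip',e)
for q in['button_grip','rod']:
  for x in imaging.regions_of('wrist',q)[:1]:
    m=x['region']; pts=np.argwhere(m)[:,::-1].astype(float); mu=pts.mean(0); w,v=np.linalg.eigh(np.cov(pts.T)); print(q,x['confidence'],mu,v[:,1],m.sum())
E
```

```text
[[ 0.5575 -0.2716  0.06  ]
 [ 0.4759 -0.2443  0.06  ]
 [ 0.5142 -0.1263  0.06  ]
 [ 0.5965 -0.1542  0.06  ]]
[ 0.52924353 -0.21950964 -0.3199564 ] [-1.6 -1.   0.3 -1.9  1.9  0.7 -0.7  2.2]
pivot 0.5481150357458587 -0.16255468916578047
fin [ 0.56379547 -0.1651841   0.1015    ] [ 0.53480982 -0.16582515  0.1015    ] [ 0.54930265 -0.16550462  0.1015    ] head [ 0.53059537 -0.21992991  0.12      ] armtip [ 0.50723991 -0.16549253  0.0755    ]
button_grip 0.88 [248.66758621 124.36827586] [-0.99876344  0.04971512] 725
rod 0.56 [259.0736377   57.17231222] [-0.0592946   0.99824053] 679
```

>>> apply_moves:
  plan:
    - {"gripper":0.2,"linear":[0.02,-0.006,0.03],"twist":0.18}
    - {"gripper":0.2,"linear":[0.045,-0.0134,0.06],"twist":0.36}
    - {"gripper":0.2,"linear":[0.045,-0.0134,0.09],"twist":0.54}
    - {"gripper":0.2,"linear":[0.045,-0.0134,0.11],"twist":0.72}
    - {"gripper":0.2,"linear":[0.045,-0.0134,0.11],"twist":0.9}
    - {"gripper":0.2,"linear":[0.045,-0.0134,0.11],"twist":1.08}
    - {"gripper":0.2,"linear":[0.045,-0.0134,0.11],"twist":1.26}
    - {"gripper":0.2,"linear":[0.045,-0.0134,0.11],"twist":1.44}
    - {"gripper":0.2,"linear":[0.045,-0.0134,0.11],"twist":1.54}
    - {"gripper":0.2,"linear":[0.045,-0.0134,0.11],"twist":1.54}
    - {"gripper":0.2,"linear":[0.045,-0.0134,0.11],"twist":1.54}

```text
clock: 3.8
tcp_pos: [0.5484, -0.165, 0.1413]
tcp_rot: [0.0, -0.016, 1.0, -0.0]
contact_force: [-0.2, -1.0, 0.1]
opening: 0.4
gripper_force: 0.0
```

```bash
python3 look.py pics/w2.png; python3 -c "
from h import *
print(r.observe()['joint_pos'], r.observe()['opening'])"
```

```text
3.8 [ 0.5484 -0.165   0.1413] [ 0.     -0.0161  0.9999 -0.    ] [-0.23171897 -0.97048055  0.13815842]
wrist [ 0.48231498 -0.16619404  0.28503568] [ 0.68934053 -0.09188693 -0.09384759  0.71243179]
wrist button_grip [254.8 210.8] 0.91 [ 0.5499 -0.1637  0.0895]
wrist barrel_mouth [171.1 170.1] 0.93 [ 0.5281 -0.2211  0.074 ]
wrist rod_head [155.3 189.6] 0.59 [ 0.5325 -0.2217  0.108 ]
wrist bottle [118.7 257.3] 0.87 [ 0.6333 -0.2945  0.    ]
wrist dish [ 62.2 134. ] 0.79 [ 0.515  -0.3345  0.    ]
wrist dish [178.7 165.7] 0.54 [ 0.5398 -0.2333  0.    ]
[-9.42550116e-03  3.76823337e-01 -2.48295016e-01  3.64955433e-06
 -9.45634295e-01 -1.53035400e+00] 0.40160110627169215
```

View pics/w2.png

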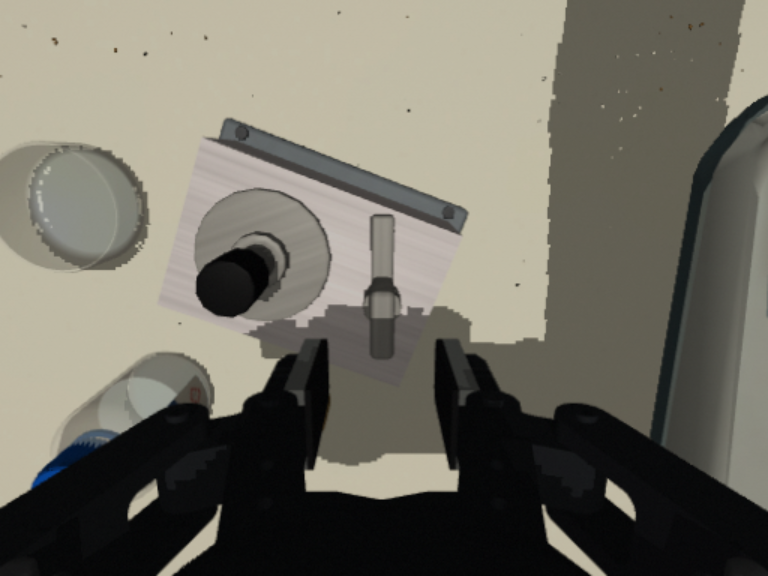

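The view shows the fin at column 382, midway between the pads at 381 and lined up with them. I'll descend and watch the force.

>>> apply_moves:
  plan:
    - {"gripper":0.4,"linear":[-0.001,0,0.02],"twist":0}
    - {"gripper":0.4,"linear":[-0.001,0,0.035],"twist":0}
    - {"gripper":0.4,"linear":[-0.001,0,0.045],"twist":0}
    - {"gripper":0.4,"linear":[-0.001,0,0.055],"twist":0}
    - {"gripper":0.4,"linear":[-0.001,0,0.063],"twist":0}
    - {"gripper":0.4,"linear":[-0.001,0,0.063],"twist":0}

```text
clock: 4.95
tcp_pos: [0.549, -0.1649, 0.0777]
tcp_rot: [-0.001, -0.015, 1.0, 0.0]
contact_force: [-0.9, -0.3, -0.8]
opening: 0.295
gripper_force: 0.0
```

>>> apply_moves:
  plan:
    - {"gripper":0.6,"linear":[0,0,0],"twist":0}
    - {"gripper":0.7,"linear":[0,0,0],"twist":0}
    - {"gripper":0.75,"linear":[0,0,0],"twist":0}
    - {"gripper":0.8,"linear":[0,0,0],"twist":0}
    - {"gripper":0.8,"linear":[0,0,0],"twist":0}

```text
clock: 5.58
tcp_pos: [0.5496, -0.1648, 0.0788]
tcp_rot: [0.0, -0.015, 1.0, 0.0]
contact_force: [-0.7, 2.0, 3.5]
opening: 0.106
gripper_force: 35.2
```

>>> apply_moves:
  plan:
    - {"gripper":0.8,"linear":[0,0,0],"twist":-0.15}
    - {"gripper":0.8,"linear":[0,0,0],"twist":-0.3}
    - {"gripper":0.8,"linear":[0,0,0],"twist":-0.45}
    - {"gripper":0.8,"linear":[0,0,0],"twist":-0.6}
    - {"gripper":0.8,"linear":[0,0,0],"twist":-0.75}
    - {"gripper":0.8,"linear":[0,0,0],"twist":-0.9}
    - {"gripper":0.8,"linear":[0,0,0],"twist":-1.05}
    - {"gripper":0.8,"linear":[0,0,0],"twist":-1.15}
    - {"gripper":0.8,"linear":[0,0,0],"twist":-1.18}
    - {"gripper":0.8,"linear":[0,0,0],"twist":-1.18}

```text
clock: 6.82
tcp_pos: [0.5501, -0.1655, 0.0787]
tcp_rot: [0.0, -0.569, 0.822, -0.001]
contact_force: [0.8, -3.0, 1.4]
opening: 0.112
gripper_force: 35.1
```

```bash
python3 -c "
from h import *
o=r.observe()
for k in ['clock','tcp_pos','contact_force','wrist_torque','opening']: print(k,o[k])
print(quat(o['tcp_rot']).as_matrix())
c=cam('wrist')
for q in ['button_grip','barrel_mouth','rod_head']:
  for p in imaging.pinpoint('wrist',q)[:1]: print(q,p['uv'],p['confidence'],atz(c,p['uv'],dict(button_grip=.0895,barrel_mouth=.074,rod_head=.108)[q]))
cv2.imwrite('pics/w3.png',c['img'][:,:,::-1])
"
```

```text
clock 6.825
tcp_pos [ 0.55008185 -0.16545022  0.07873034]
contact_force [ 0.80865082 -2.97681234  1.37274565]
wrist_torque [-0.92828283 -0.33671906  0.0511151 ]
opening 0.1115090270207204
[[-3.52616565e-01 -9.35766590e-01  1.56434029e-03]
 [-9.35767863e-01  3.52615605e-01 -8.61257059e-04]
 [ 2.54324783e-04 -1.76755288e-03 -9.99998406e-01]]
button_grip [252.3, 254.9] 0.96 [ 0.55088997 -0.16355464  0.0895    ]
rod_head [247.3, 119.2] 0.69 [ 0.53060592 -0.2218168   0.108     ]
```

View pics/w3.png

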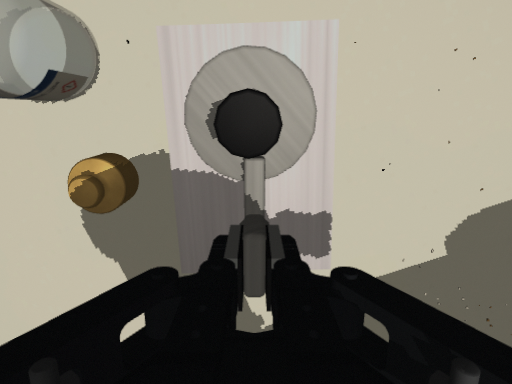

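>>> apply_moves:
  plan:
    - {"gripper":0.8,"linear":[0,0,0],"twist":-0.02}
    - {"gripper":0.8,"linear":[0,0,0],"twist":-0.04}
    - {"gripper":0.8,"linear":[0,0,0],"twist":-0.04}

```text
clock: 7.4
tcp_pos: [0.5501, -0.1654, 0.0787]
tcp_rot: [0.001, -0.585, 0.811, -0.001]
contact_force: [2.1, -4.4, 1.9]
opening: 0.109
gripper_force: 35.2
```

```bash
python3 -c "
from h import *
o=r.observe()
for k in ['clock','tcp_pos','contact_force','wrist_torque','opening']: print(k,o[k])
print(quat(o['tcp_rot']).as_matrix())
"
```

```text
clock 7.4
tcp_pos [ 0.55011076 -0.16542274  0.0787479 ]
contact_force [ 2.1365302  -4.40432811  1.85624759]
wrist_torque [-1.408986   -0.55548112 -0.09097204]
opening 0.10924168903568308
[[-3.14745134e-01 -9.49174593e-01  1.75849277e-03]
 [-9.49176221e-01  3.14744503e-01 -6.32083872e-04]
 [ 4.64820201e-05 -1.86806484e-03 -9.99998254e-01]]
```

>>> apply_moves:
  plan:
    - {"gripper":0.2,"linear":[0,0,0],"twist":-0.0}
    - {"gripper":0.2,"linear":[0,0,0],"twist":0}
    - {"gripper":0.2,"linear":[0,0,0],"twist":0}
    - {"gripper":0.2,"linear":[0,0,-0.02],"twist":0}
    - {"gripper":0.1,"linear":[0,0,-0.05],"twist":0}
    - {"gripper":0.0,"linear":[0,0,-0.07],"twist":0}
    - {"gripper":0.0,"linear":[0.0,0,-0.07],"twist":0}
    - {"gripper":0.0,"linear":[0.03,0,-0.07],"twist":0}
    - {"gripper":0.0,"linear":[0.06,0,-0.07],"twist":0}
    - {"gripper":0.0,"linear":[0.06,0,-0.07],"twist":0}
    - {"gripper":0.0,"linear":[0.06,0,-0.07],"twist":0}

```text
clock: 8.78
tcp_pos: [0.5301, -0.2215, 0.1473]
tcp_rot: [-0.0, -0.585, 0.811, 0.001]
contact_force: [0.1, 1.2, 0.2]
opening: 0.503
gripper_force: 0.0
```

```bash
cat > s.py <<'E'
from h import *
import sys
o=r.observe()
for k in ['clock','tcp_pos','contact_force','wrist_torque','opening','gripper_force']: print(k,np.round(o[k],4))
M=quat(o['tcp_rot']).as_matrix();print(M)
P=[]
zs=dict(button_grip=.0895,barrel_mouth=.074,rod_head=.108,rod=.014)
for n in ['wrist','scene','side']:
  c=cam(n)
  for q in zs:
    for p in imaging.pinpoint(n,q)[:1]:
      X=atz(c,p['uv'],zs[q]); print(n,q,np.round(p['uv'],1),round(p['confidence'],2),np.round(X,4),'tool mm',np.round(1000*M.T@(X-o['tcp_pos']),1))
  if n==sys.argv[1]: cv2.imwrite(sys.argv[2],cv2.resize(c['img'][:,:,::-1],(768,576)) if n=='wrist' else cv2.resize(c['img'][100:292,128:384,::-1],(768,576),interpolation=cv2.INTER_CUBIC))
E
python3 s.py wrist pics/w4.png
```

```text
clock 8.775
tcp_pos [ 0.5301 -0.2215  0.1473]
contact_force [0.1098 1.2255 0.2446]
wrist_torque [ 0.0544 -0.0295 -0.0341]
opening 0.5027
gripper_force 0.0
[[-3.14797603e-01 -9.49157439e-01 -1.61994676e-03]
 [-9.49158821e-01  3.14797084e-01  5.72422144e-04]
 [-3.33642186e-05  1.71778388e-03 -9.99998524e-01]]
wrist button_grip [253.5 286.9] 0.75 [ 0.5491 -0.1629  0.0895] tool mm [-61.6   0.3  57.8]
wrist barrel_mouth [252.4 195.6] 0.95 [ 0.53   -0.2233  0.074 ] tool mm [ 1.7 -0.5 73.3]
wrist rod_head [249.5 216.8] 0.97 [ 0.5326 -0.2204  0.108 ] tool mm [-1.9 -2.1 39.3]
wrist rod [254.7 182.3] 0.66 [ 0.5298 -0.2179  0.014 ] tool mm [ -3.3   1.2 133.3]
scene button_grip [235.5 172.5] 0.49 [ 0.551  -0.1799  0.0895] tool mm [-46.1  -6.8  57.8]
scene barrel_mouth [235.5 190.3] 0.85 [ 0.5284 -0.2277  0.074 ] tool mm [ 6.4 -0.5 73.3]
scene rod_head [232.8 176.1] 0.49 [ 0.5249 -0.2258  0.108 ] tool mm [ 5.7  3.5 39.3]
side button_grip [235.2 195.2] 0.67 [ 0.5494 -0.1636  0.0895] tool mm [-61.1  -0.2  57.8]
side barrel_mouth [257.8 196.4] 0.87 [ 0.5286 -0.2128  0.074 ] tool mm [-7.8  4.  73.3]
side rod_head [260.3 180.9] 0.49 [ 0.5226 -0.2103  0.108 ] tool mm [-8.3 10.6 39.3]
```

View pics/w4.png

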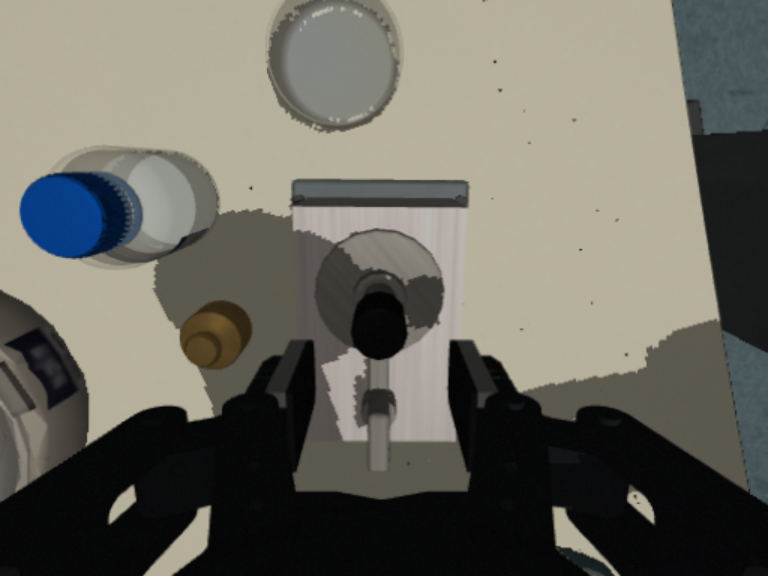

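The block, button and head are all on the fingers' centre line: head at column 379 against a finger centre of 382. Next I'll descend and close gradually.

>>> apply_moves:
  plan:
    - {"gripper":0.0,"linear":[0,-0.0005,0.02],"twist":0}
    - {"gripper":0.0,"linear":[0,-0.0005,0.04],"twist":0}
    - {"gripper":0.1,"linear":[0,-0.0005,0.058],"twist":0}
    - {"gripper":0.2,"linear":[0,-0.0005,0.058],"twist":0}
    - {"gripper":0.3,"linear":[0,-0.0005,0.058],"twist":0}
    - {"gripper":0.36,"linear":[0,-0.0005,0.058],"twist":0}
    - {"gripper":0.36,"linear":[0,-0.0005,0.058],"twist":0}

```text
clock: 10.4
tcp_pos: [0.5313, -0.2221, 0.091]
tcp_rot: [0.0, -0.585, 0.811, -0.0]
contact_force: [0.2, -0.1, -0.4]
opening: 0.323
gripper_force: 0.0
```

```bash
python3 s.py wrist pics/w5.png
```

```text
clock 10.4
tcp_pos [ 0.5313 -0.2221  0.091 ]
contact_force [ 0.1791 -0.1366 -0.4191]
wrist_torque [ 0.0092 -0.0059 -0.0297]
opening 0.323
gripper_force 0.0
[[-3.14538975e-01 -9.49243669e-01  1.29990732e-03]
 [-9.49244536e-01  3.14538978e-01 -2.06920478e-04]
 [-2.12453566e-04 -1.29901447e-03 -9.99999134e-01]]
wrist button_grip [255.9 342.8] 0.91 [ 0.5487 -0.1645  0.0895] tool mm [-60.2   1.7   1.5]
wrist barrel_mouth [252.4 228.8] 0.72 [ 0.5318 -0.2216  0.074 ] tool mm [-0.7 -0.3 17. ]
wrist rod_head [255.9 258. ] 0.96 [ 0.53   -0.2212  0.108 ] tool mm [ -0.5   1.5 -17. ]
wrist rod [253.  209.6] 0.7 [ 0.5347 -0.2126  0.014 ] tool mm [-10.1  -0.2  77. ]
scene button_grip [234.5 173. ] 0.6 [ 0.548  -0.181   0.0895] tool mm [-44.3  -2.9   1.5]
scene barrel_mouth [235.  193.1] 0.87 [ 0.5226 -0.2381  0.074 ] tool mm [17.9  3.3 17. ]
scene rod_head [236.  176.5] 0.69 [ 0.53   -0.2307  0.108 ] tool mm [  8.5  -1.5 -17. ]
side button_grip [236.6 194.8] 0.58 [ 0.5482 -0.1666  0.0895] tool mm [-58.1   1.4   1.5]
side barrel_mouth [261.2 195.2] 0.64 [ 0.5259 -0.2216  0.074 ] tool mm [ 1.2  5.4 17. ]
side rod_head [260.2 181.3] 0.63 [ 0.5217 -0.2084  0.108 ] tool mm [-10.1  13.4 -17. ]
```

View pics/w5.png

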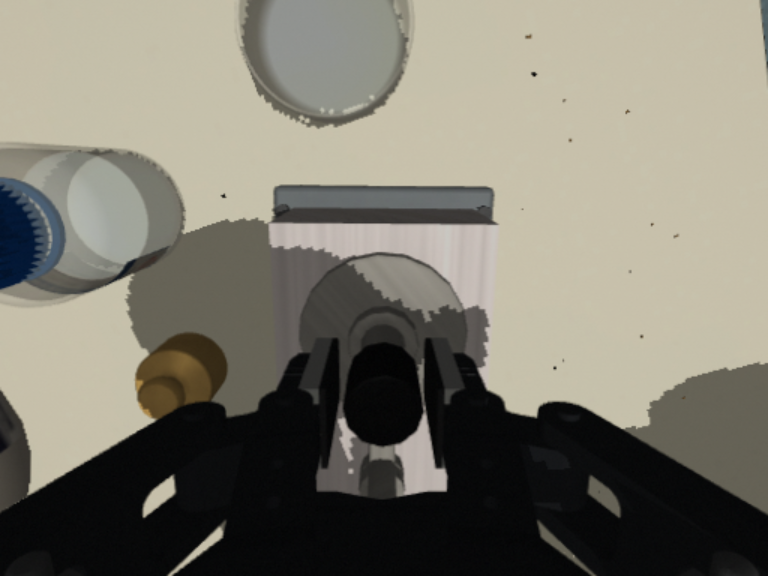

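The head (columns 345–423) sits midway between the pads (338/425). I'll close in steps.

>>> apply_moves:
  plan:
    - {"gripper":0.4,"linear":[0,0.0003,0.001],"twist":0}
    - {"gripper":0.43,"linear":[0,0.0003,0.001],"twist":0}
    - {"gripper":0.45,"linear":[0,0.0003,0.001],"twist":0}
    - {"gripper":0.46,"linear":[0,0.0003,0.001],"twist":0}
    - {"gripper":0.46,"linear":[0,0.0003,0.001],"twist":0}

```text
clock: 11.78
tcp_pos: [0.5307, -0.2219, 0.0893]
tcp_rot: [0.0, -0.585, 0.811, -0.0]
contact_force: [-0.9, 0.9, -0.2]
opening: 0.27
gripper_force: 0.0
```

>>> apply_moves:
  plan:
    - {"gripper":0.47,"linear":[0,0,0],"twist":0}
    - {"gripper":0.48,"linear":[0,0,0],"twist":0}
    - {"gripper":0.485,"linear":[0,0,0],"twist":0}

```text
clock: 12.15
tcp_pos: [0.5307, -0.222, 0.0893]
tcp_rot: [0.0, -0.585, 0.811, -0.0]
contact_force: [-0.3, -0.1, 0.2]
opening: 0.255
gripper_force: 0.2
```

>>> apply_moves:
  plan:
    - {"gripper":0.5,"linear":[0,0,0],"twist":0}
    - {"gripper":0.52,"linear":[0,0,0],"twist":0}
    - {"gripper":0.55,"linear":[0,0,0],"twist":0}
    - {"gripper":0.6,"linear":[0,0,0],"twist":0}

```text
clock: 12.65
tcp_pos: [0.5308, -0.222, 0.0895]
tcp_rot: [0.0, -0.585, 0.811, -0.0]
contact_force: [-0.3, 1.1, 1.1]
opening: 0.237
gripper_force: 58.5
```

```bash
python3 s.py x x | head -6
```

```text
clock 12.65
tcp_pos [ 0.5308 -0.222   0.0895]
contact_force [-0.3329  1.099   1.0746]
wrist_torque [ 0.023   0.055  -0.0251]
opening 0.2374
gripper_force 58.4844
```

>>> apply_moves:
  plan:
    - {"gripper":0.6,"linear":[0,0,-0.002],"twist":0}
    - {"gripper":0.6,"linear":[0,0,-0.004],"twist":0}
    - {"gripper":0.6,"linear":[0,0,-0.006],"twist":0}

```text
clock: 13.78
tcp_pos: [0.5301, -0.2218, 0.0948]
tcp_rot: [-0.001, -0.585, 0.811, 0.001]
contact_force: [-0.4, 0.3, -1.6]
opening: 0.238
gripper_force: 58.7
```

>>> apply_moves:
  plan:
    - {"gripper":0.6,"linear":[0,0,-0.003],"twist":0}
    - {"gripper":0.6,"linear":[0,0,-0.006],"twist":0}
    - {"gripper":0.6,"linear":[0,0,-0.009],"twist":0}
    - {"gripper":0.6,"linear":[0,0,-0.012],"twist":0}
    - {"gripper":0.6,"linear":[0,0,-0.014],"twist":0}
    - {"gripper":0.6,"linear":[0,0,-0.014],"twist":0}

```text
clock: 14.52
tcp_pos: [0.5308, -0.222, 0.1095]
tcp_rot: [0.0, -0.585, 0.811, -0.0]
contact_force: [-0.1, 0.2, -1.8]
opening: 0.235
gripper_force: 58.7
```

>>> apply_moves:
  plan:
    - {"gripper":0.6,"linear":[0,0,-0.003],"twist":0}
    - {"gripper":0.6,"linear":[0,0,-0.006],"twist":0}
    - {"gripper":0.6,"linear":[0,0,-0.009],"twist":0}
    - {"gripper":0.6,"linear":[0,0,-0.012],"twist":0}
    - {"gripper":0.6,"linear":[0,0,-0.015],"twist":0}
    - {"gripper":0.6,"linear":[0,0,-0.018],"twist":0}
    - {"gripper":0.6,"linear":[0,0,-0.02],"twist":0}
    - {"gripper":0.6,"linear":[0,0,-0.02],"twist":0}
    - {"gripper":0.6,"linear":[0,0,-0.02],"twist":0}
    - {"gripper":0.6,"linear":[0,0,-0.02],"twist":0}

```text
clock: 15.78
tcp_pos: [0.5306, -0.2219, 0.1292]
tcp_rot: [-0.0, -0.585, 0.811, 0.0]
contact_force: [-0.8, -0.0, -3.1]
opening: 0.238
gripper_force: 58.7
```

```bash
python3 s.py side pics/s6.png | head -6
python3 -c "
from h import *
for n in ['side','scene']:
  c=cam(n); print(proj(c,[[.5308,-.2222,.074],[.5308,-.2222,.082],[.5308,-.2222,.148]]))
  for q in ['rod_groove','rod_head','barrel_mouth']: print(n,q,[(p['uv'],p['confidence']) for p in imaging.pinpoint(n,q)[:1]])
"
```

```text
clock 15.775
tcp_pos [ 0.5306 -0.2219  0.1292]
contact_force [-0.7578 -0.0499 -3.0539]
wrist_torque [ 0.0014 -0.0065 -0.0086]
opening 0.2376
gripper_force 58.6708
[[259.13719721 194.58122356]
 [259.22249176 190.77797209]
 [259.94450657 158.36303181]]
side rod_groove []
side rod_head []
side barrel_mouth [([258.2, 195.9], 0.8)]
[[235.4333747  188.91727068]
 [235.25553368 185.63913441]
 [233.73159635 157.42986155]]
scene rod_groove [([234.6, 184.9], 0.78)]
scene rod_head [([231.6, 162.6], 0.5)]
scene barrel_mouth [([236.4, 191.5], 0.61)]
```

View pics/s6.png

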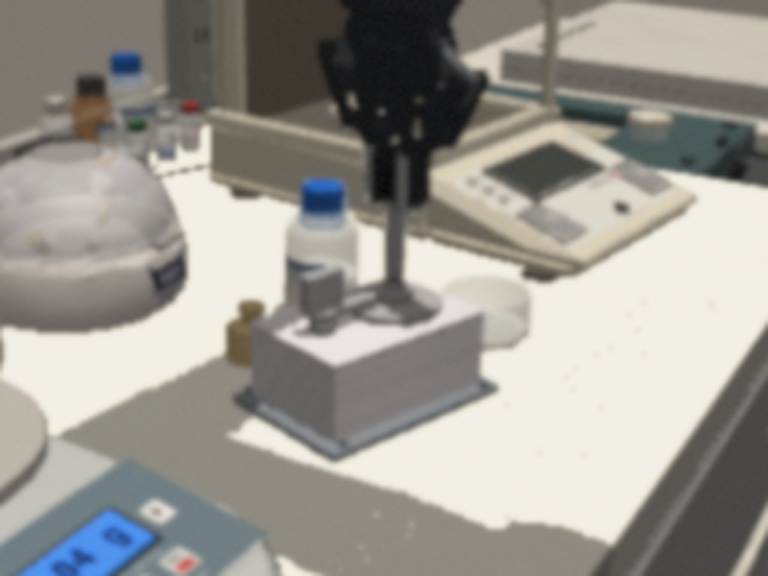

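The side view shows the rod upright with the barrel seated and the button turned over the flange. The scene network finds the groove at row 184.9; the position 8 mm above the mouth projects to row 185.6. Handing in.

```bash
python3 -c "
from h import *
print(r.finish_job())"
```

```text
the job is handed in; nothing more can be done
None
```

I turned the turnbutton over the flange and drew the rod up about 40 mm, so by my measurements the groove middle stands about 8 mm above the mouth. The rod is held upright at a 59 N grip with almost no side force; the job is handed in, but no verdict was returned.

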